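# Close up the coil tester and start it

### The arm

A 7-joint arm with a two-finger parallel gripper is mounted at the origin on the work surface. World frame = base frame: x ahead of the robot, y to its left, z up, the work surface at z = 0. Lengths are in m, angles in rad, forces in N, time in s.
With the tool pointing down it reaches from about 0.4 to 0.85 m from the base axis. Payload 10.4 kg.
Tool frame: the origin (TCP) lies midway between the tips of the shut fingers; the grasp point (between the pads) lies 19 mm behind it; z points along the fingers, y is the direction in which the jaws open and shut (so a half turn about z gives the same grasp; the last joint's range is limited). The gripper opens to 85 mm and grips with 20 to 120 N. Pads are 22 mm wide; open, the fingers measure 114 mm over their backs; the gripper's body (76 mm by 85 mm) begins 54 mm behind the grasp point. The pads swing forward as they close: fully open they stand 13 mm farther back than shut.
Start: joints at [1.27, 0.332, -0.065, 1.46, 0.022, 1.35, -0.088], TCP at [0.171, -0.601, 0.207] pointing down, gripper open.
Joint ranges: [-2.6, 2.6], [-0.5, 2.12], [-1.47, 1.34], [0.16, 2.42], [-1.27, 4.41], [0.06, 2.06], [-2.6, 2.6]. Speed limits (rad/s): [2.22, 2.22, 2.79, 2.79, 3.14, 3.14, 3.14].

### API

Orientations are given as a unit quaternion [x, y, z, w].
In Python, from workcell import manip, viewer gives the robot as it stands.
- The arm moves only by the tool move_arm, never from a script. Its argument "deltas" is a list of rows, each a list of 7 numbers: the shift along the tool's x, y, z in m, then the turn, a rotation vector about the tool's x, y, z in degrees, then the opening, from -1 (shut) to 1 (fully open). In form: [[dx, dy, dz, wx, wy, wz, gripper], ...]. A call has 1 to 10 rows; each row shifts and turns the commanded pose from where the row before left it, along the tool's axes as they then stand; what a row does not reach is not made up. A row lasts 1/8 s, in which the tool goes at most 62.5 mm and 10.7 degrees, less where a joint would pass 70% of its speed; a pose out of reach is approached as far as the arm can. A call with a gripper value outside its range is refused whole. The fingers move at their own pace and stop on an object; "force" is the grip in N (left out, the last holds). Time passes only in rows, so rows that do not move let the fingers close. It gives the time, the measured TCP pose, the force and the opening at its end, in the units of the state.
- manip.get_obs(): the state, without advancing time (a new reading comes with each control period).
- viewer.camera(name): name is "scene" or "side" or "wrist"; returns (picture, depth): 480x640x3 uint8, red, green, blue; 480x640 float32, m along the optical axis (not along the pixel's ray), 0 where there is no reading.
- viewer.calibration(name): a dict with "fx", "fy", "cx", "cy" (pixels), "R" (3x3) and "t" (3): a world point X has camera coordinates R X + t; the wrist camera has in their place "T_tool_cam" (4x4, takes a point from camera to tool coordinates, whose origin is the TCP and whose axes are the flange's). Camera axes: x right, y down, z forward; pixel columns grow to the right and rows downward; lengths in m; the calibration is good to about 2 mm. A picture is of the moment at which its call begins: read the wrist's pose just before it. calibration takes no time and is no camera call.
- manip.hand_in(): hands the job in, once; it reports no verdict.
The state is a dict: "clock": time; "joint_pos": joint angles; "joint_velocities": joint speeds; "tau": joint torques, N m; "position": TCP position; "ee_rot": TCP orientation; "ft_force": force on the tool from outside, world axes, zero at the start; "torque": the same for the moment, N m; "grip_width": opening from 0.0 (shut) to 1.0 (fully open).
Only numpy, scipy, OpenCV 4.12 (cv2) and the standard library are available. Lean on these libraries where they do the work, as an engineer would, in place of code of your own. Each camera call takes 0.05 s, during which the arm holds its last target.

### The job

Both test drawers of the coil tester stand open, each with a wound coil standing in it. With the fingertips, push both drawers fully home (either order) so smoothly that the coils stay standing, then press the green start button all the way down and let it come back up. Do not press the red stop button, do not press the green one while a drawer is open, do not lift the coils, and leave the spool, the cup and the screwdriver where they are.

Things in the scene. Friction and masses are not known exactly. Their poses are not given: they have to be found in the camera images.
- tester: cream coil tester, a low fixed case 260 (x) x 300 (y) x 90 mm high, with a 45 mm high display head on the rear half of its top (from 128 mm behind the front face to the back, so 135 mm high there). Origin under the centre of the case on the bench; its x axis points from the front towards the back, so the front face with the two drawers lies at x = -130 mm; y points to the left seen from the robot. It stands at another place and is turned a little each time.
- left_drawer (a joint): opening of the left drawer (on the tester's +y side), m: 0 = fully home, grows as it comes out along the tester's -x, up to 0.115. Slides stiffly (about 2 N friction plus 6 N per m/s), stays where it is left, stops hard at 0, mass about 0.5 kg; no latch, no spring.
- right_drawer (a joint): opening of the right drawer (on the tester's -y side), same meaning as left_drawer
- left_front (a point): centre of the outer face of the left drawer's flat grey front, 118 wide x 64 high x 12 mm thick, no handle (a dark strip is only painted on); its underside is 12 mm above the bench, its top 76 mm, this point 44 mm. Axes as the tester's: push along +x. With the drawer home this point is 12 mm in front of the case's front face, at (-142, 70, 44) mm in the tester's frame.
- right_front (a point): the same point of the right drawer; home at (-142, -70, 44) mm in the tester's frame
- left_coil: loose wound coil, copper with two black flanges, 30 mm diameter x 34 mm high, about 50 g, standing freely on the left drawer's floor, just in front of the case. Origin at the centre of its underside, z up along its axis.
- right_coil: loose wound coil, copper with two black flanges, 30 mm diameter x 34 mm high, about 50 g, standing freely on the right drawer's floor, just in front of the case. Origin at the centre of its underside, z up along its axis.
- start_box: cream box fixed on the bench, 90 x 90 x 45 mm high, that carries the green start button at the middle of its top. Origin under its centre. The start and stop boxes change sides from time to time: one stands left, one right of the tester, a little nearer to the robot.
- start_button_top (a point): centre of the top of the green start button (32 mm diameter, in a black collar of 48 mm), 67 mm above the bench when up and 10 mm proud of its collar; pressed straight down
- start_button (a joint): how far the green button is pressed, m: 0 = up, 0.006 = fully down (about 5 N, springs back)
- stop_box: the same box with the red stop button
- stop_button_top (a point): centre of the top of the red stop button, same sizes as the green one
- stop_button (a joint): how far the red button is pressed, m
- spool: loose white spool of copper wire, 60 mm diameter x 55 mm high, standing beside the tester; leave it alone. Origin at the centre of its underside.
- pin_cup: loose blue plastic cup, 60 mm diameter x 60 mm high, standing beside the tester; leave it alone. Origin at the centre of its underside.
- screwdriver: loose screwdriver, 150 mm long, under 35 mm thick, lying crosswise on top of the case (90 mm above the bench), in front of the display head, about 95 mm behind the front face; leave it alone. Origin at about its middle, x along it.
- left_tray (a point): centre of the floor of the left drawer's tray, 80 mm behind the drawer's outer front face, 18 mm above the bench; the tray is 136 (x) x 100 mm (y) inside with walls 12 mm high behind and at the sides; axes as the tester's
- right_tray (a point): centre of the floor of the right drawer's tray, 80 mm behind the drawer's outer front face, 18 mm above the bench; the tray is 136 (x) x 100 mm (y) inside with walls 12 mm high behind and at the sides; axes as the tester's
Things that resemble listed ones, but are neither listed nor needed, are in the scene too. What is shaped like the right_coil but pink or purple is not meant.

How it is judged:
On the way, in this order (a step that is already met when the one before it is completed fails the run):
1. both drawers are fully home (value of joint each of left_drawer, right_drawer below 0.004 m), for 0.2 s.
2. then the green start button is pressed down (value of joint start_button above 0.004 m), for 0.05 s.
At the end, for the whole second after the job is handed in: both drawers within 4 mm of fully home, both coils standing at rest on their drawers' floors (within 0.2 rad of upright, within 4 mm of floor height), both buttons up again, and spool, cup and screwdriver within 15 mm of where they were (all of step 1 and value of joint each of start_button, stop_button below 0.0015 m and angle between each of left_coil, right_coil's own z axis and vertical below 0.2 rad and distance of each of spool, pin_cup, screwdriver from where it was at the start of the episode below 0.015 m and linear speed of each of left_coil, right_coil below 0.02 m/s and z of left_coil in the frame of left_tray between -0.004 and 0.004 m and z of right_coil in the frame of right_tray between -0.004 and 0.004 m); the robot touches nothing.
It fails at once if the red stop button is pressed (value of joint stop_button above 0.002 m).
It fails at once if the green button is pressed while a drawer is open (value of joint start_button above 0.002 m and value of joint any of left_drawer, right_drawer above 0.006 m).
It fails at once if a coil is lifted off its drawer's floor, falls out or tips over (z of left_coil in the frame of left_tray above 0.012 m or z of left_coil in the frame of left_tray below -0.008 m or z of right_coil in the frame of right_tray above 0.012 m or z of right_coil in the frame of right_tray below -0.008 m or angle between any of left_coil, right_coil's own z axis and vertical above 0.4 rad).
It fails at once if the spool, the cup or the screwdriver is pushed or lifted away (distance of any of spool, pin_cup, screwdriver from where it was at the start of the episode above 0.02 m).
It also fails if it takes over 58 s, if anything falls off the work surface, if the arm or the gripper's body presses on something with over 40 N, if the wrist force passes 120 N, or if a joint passes its speed limit or range.

## Working session

There is one attempt and no reset: what is moved stays moved. The work goes in short steps, Python scripts to look and compute and a tool call to move; the robot and the scene stay as the last step left them, time stands still between calls to the robot, and variables do not carry over. Pictures are saved under pics/ and viewed, and the job is handed in when it is done.

Besides the shell and the picture viewer there is one more tool, called after ">>>" as name(argument=value, ...) on one line, values as JSON. move_arm: Moves the arm, as the interface text tells. Its arguments: {"type":"object","properties":{"deltas":{"type":"array"},"force":{"type":"number"}},"required":["deltas"]}

```bash
ls; mkdir -p pics; python3 - <<'E'
from workcell import manip, viewer
import cv2,numpy as np
o=manip.get_obs();print(o)
for n in("scene","side"):
    p,d=viewer.camera(n);cv2.imwrite(f"pics/{n}0.png",p[:,:,::-1]);np.savez(f"{n}0.npz",p=p,d=d);print(viewer.calibration(n))
print(viewer.calibration("wrist"))
E
```

```text
pics
{'clock': 0.0, 'joint_pos': array([ 1.27039802,  0.33287113, -0.06472483,  1.46094772,  0.02158794,
        1.34989615, -0.08850227]), 'joint_velocities': array([ 0.00200032,  0.00046075, -0.0005508 ,  0.00110069, -0.00222   ,
        0.00116819, -0.0009941 ]), 'tau': array([ 1.11844274e-03, -6.25439858e+01,  5.00504114e-02, -3.91610706e+01,
        1.64298539e-02,  9.77664837e-03, -7.68621646e-06]), 'position': array([ 0.17129772, -0.60063749,  0.20591342]), 'ee_rot': array([ 9.90366013e-01,  1.38472564e-01, -1.21854591e-04, -7.03154911e-04]), 'ft_force': array([-0.29752944, -0.11400555, -0.51611491]), 'torque': array([0.02046133, 0.03767182, 0.01435623]), 'grip_width': 1.0007348408583143}
{'fx': 439.16470475095883, 'fy': 439.16470475095883, 'cx': 320.10196385845404, 'cy': 242.27235342614586, 'R': array([[-0.76958817,  0.63853234, -0.00324048],
       [ 0.41991661,  0.50226641, -0.75590905],
       [-0.48104479, -0.5830994 , -0.65466862]]), 't': array([ 0.46616459, -0.15490373,  1.24807828])}
{'fx': 476.2472215987125, 'fy': 476.2472215987125, 'cx': 318.0683391653385, 'cy': 234.55918019993416, 'R': array([[-0.97367932, -0.22720087,  0.01812016],
       [-0.15457599,  0.59983109, -0.78505345],
       [ 0.16749579, -0.76719126, -0.61916293]]), 't': array([0.56182383, 0.15901128, 0.86842645])}
{'fx': 342.56976629036467, 'fy': 342.56976629036467, 'cx': 322.3591087557591, 'cy': 237.37070716196192, 'T_tool_cam': array([[ 8.38393976e-04, -9.51502722e-01, -3.07639182e-01,
         7.94106618e-02],
       [ 9.99999267e-01,  5.29080028e-04,  1.08884789e-03,
        -4.36397369e-04],
       [-8.73275989e-04, -3.07639869e-01,  9.51502469e-01,
        -1.67318583e-01],
       [ 0.00000000e+00,  0.00000000e+00,  0.00000000e+00,
         1.00000000e+00]])}
```

View pics/scene0.png

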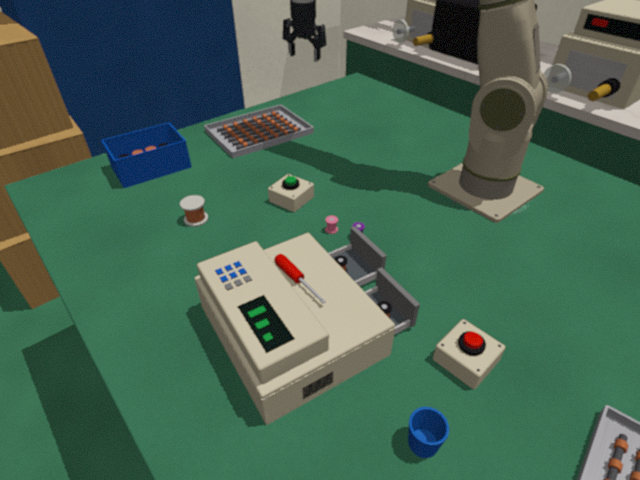

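View pics/side0.png

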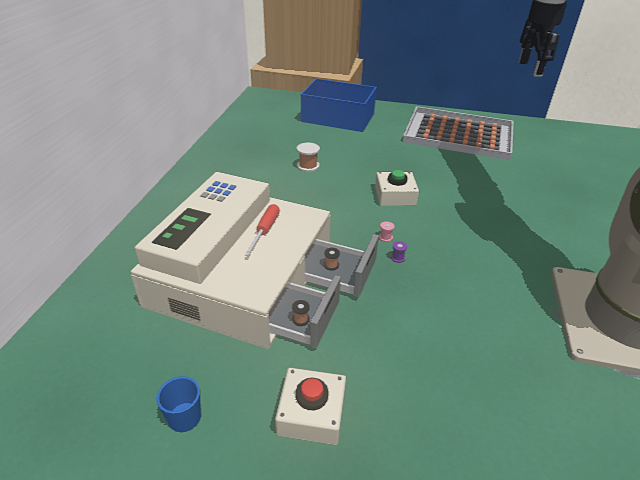

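```bash
cat > h.py <<'E'
import numpy as np,cv2
from workcell import manip,viewer
def world(n,d):
    c=viewer.calibration(n);v,u=np.mgrid[:480,:640]
    P=np.stack([(u-c['cx'])/c['fx']*d,(v-c['cy'])/c['fy']*d,d],-1)
    return (P-c['t'])@c['R']
def plane(n,u,v,z):
    c=viewer.calibration(n);r=c['R'].T@np.array([(u-c['cx'])/c['fx'],(v-c['cy'])/c['fy'],1]);o=-c['R'].T@c['t']
    return o+r*(z-o[2])/r[2]
E
python3 - <<'E'
from h import *
for n,box in(("scene",(140,190,440,420)),("side",(120,160,440,350))):
    f=np.load(n+"0.npz");p,d=f['p'],f['d'];W=world(n,d);hsv=cv2.cvtColor(p,cv2.COLOR_RGB2HSV)
    H,S,V=[hsv[...,i].astype(int) for i in range(3)]
    z=W[...,2];ok=d>0
    x0,y0,x1,y1=box;roi=np.zeros_like(ok);roi[y0:y1,x0:x1]=1
    def rep(name,m,cnt=1):
        m=(m&ok).astype(np.uint8);k,l,s,c=cv2.connectedComponentsWithStats(m)
        for i in sorted(range(1,k),key=lambda i:-s[i,4])[:cnt]:
            q=W[l==i];r=cv2.minAreaRect(q[:,:2].astype(np.float32)*1000)
            print(n,name,s[i,4],c[i].round(0),np.median(q,0).round(4),"rect c",np.round(r[0],1),np.round(r[1],1),round(r[2],1))
    rep("casetop",roi&(abs(z-.09)<.006)&(S<80)&(V>120),2)
    rep("headtop",roi&(abs(z-.135)<.006))
    rep("fronts",roi&(abs(z-.076)<.005)&(S<60)&(V<150),4)
    rep("green",(H>50)&(H<75)&(S>130)&(z>.055)&(z<.08),3)
    rep("red",((H<8)|(H>172))&(S>130)&(z>.055)&(z<.08),3)
    rep("copper",roi&(H<20)&(S>70)&(z<.06)&(z>.01),4)
    cv2.imwrite(f"pics/{n}_crop.png",cv2.resize(p[(220 if n=='scene' else 200):(360 if n=='side' else 360),(300 if n=='scene' else 240):(460 if n=='scene' else 420),::-1],None,fx=4,fy=4,interpolation=cv2.INTER_CUBIC)[:600])
E
```

```text
scene casetop 7904 [320. 309.] [0.6637 0.1177 0.0896] rect c [721.   50.2] [302.  260.7] 82.0
scene headtop 8684 [261. 305.] [0.7879 0.0679 0.1349] rect c [781.1  41.9] [273.7 124.9] 82.1
scene fronts 483 [326. 366.] [0.7559 0.1961 0.0759] rect c [742.9 197.7] [ 20.6 259.6] 78.0
scene fronts 317 [398. 287.] [0.5326 0.1507 0.0752] rect c [531.  147.8] [117.5  13.2] 82.7
scene fronts 231 [369. 242.] [0.4823 0.0171 0.0751] rect c [481.   13.2] [118.6  13.5] 82.7
scene fronts 70 [242. 365.] [0.8602 0.106  0.0771] rect c [859.3 102.3] [114.3   1.1] 82.1
scene green 82 [290. 181.] [ 0.458  -0.3013  0.0652] rect c [ 455.2 -304.8] [32.5 26.8] 84.7
scene green 3 [462.  51.] [-0.7273 -0.6361  0.0774] rect c [-726.7 -634.6] [15.   0.1] 67.0
scene green 3 [463.  54.] [-0.7236 -0.6237  0.0628] rect c [-725.1 -626.2] [13.5  1.2] 71.1
scene red 280 [473. 340.] [0.5185 0.3154 0.0659] rect c [516.6 313.2] [30.2 34.5] 11.5
scene red 1 [432.  44.] [-0.6943 -0.7752  0.0785] rect c [-694.3 -775.2] [0. 0.] 0.0
scene red 1 [440.  44.] [-0.7243 -0.7538  0.0776] rect c [-724.3 -753.8] [0. 0.] 0.0
scene coppe
[... 724 characters left out ...]
onts 225 [367. 254.] [0.4801 0.0169 0.0756] rect c [479.9  14.1] [118.3  13. ] 82.7
side fronts 10 [303. 261.] [0.592  0.0674 0.0763] rect c [591.7  66.3] [14.9  1.1] 82.4
side green 1 [392. 172.] [ 0.4681 -0.3097  0.0652] rect c [ 468.1 -309.7] [0. 0.] 0.0
side green 1 [404. 174.] [ 0.4391 -0.3029  0.068 ] rect c [ 439.1 -302.9] [0. 0.] 0.0
side red 396 [312. 389.] [0.5134 0.3165 0.0664] rect c [514.9 312.3] [29.8 34.4] 14.7
side copper 115 [300. 318.] [0.5706 0.1639 0.0325] rect c [572.2 161.4] [23.6 11.2] 1.9
side copper 107 [308. 163.] [ 0.6923 -0.3749  0.0213] rect c [ 693.5 -377.7] [42.7 16.9] 10.3
side copper 102 [331. 263.] [0.5485 0.0114 0.0324] rect c [550.6   9.2] [11.7 24.8] 86.4
```

View pics/side_crop.png

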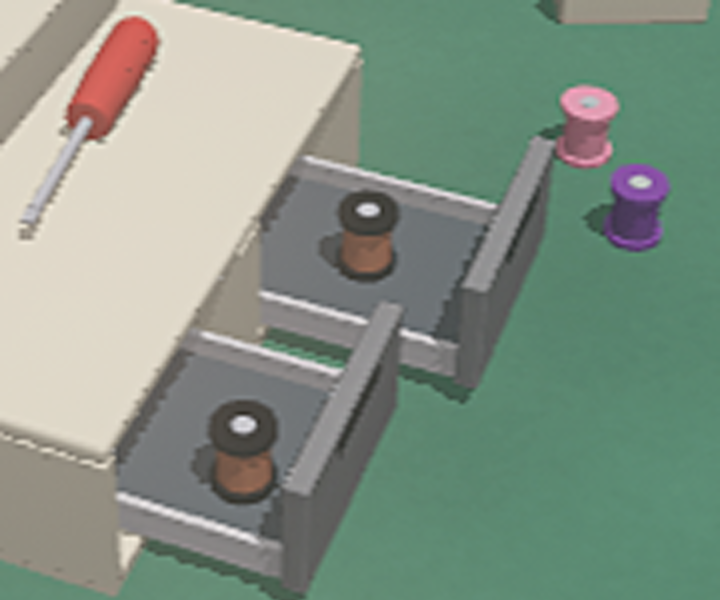

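View pics/scene_crop.png

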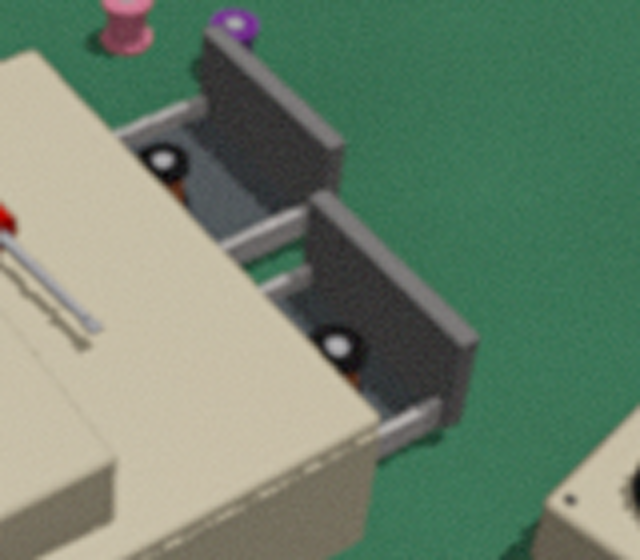

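>>> move_arm(deltas=[[0, 0, 0, 0, 0, 8, -1], [0, 0, 0, 0, 0, 8, -1], [0, 0, 0, 0, 0, 8, -1], [0, 0, 0, 0, 0, 0, -1]])

```text
clock: 0.6
position: [0.1714, -0.6008, 0.2063]
ee_rot: [0.998, -0.07, -0.0, -0.0]
ft_force: [-1.0, 0.3, -0.1]
grip_width: 0.146
```

```bash
cat >> h.py <<'E'
from scipy.spatial.transform import Rotation as R_
O=np.array([.7205,.050]);A=np.radians(-8.0);ex=np.array([np.cos(A),np.sin(A)]);ey=np.array([-ex[1],ex[0]])
def tf(p): r=np.asarray(p)[:2]-O; return np.array([r@ex,r@ey])
def st():
    o=manip.get_obs();M=R_.from_quat(o['ee_rot']).as_matrix()
    print(round(o['clock'],2),'world',o['position'].round(4),'tester',tf(o['position']).round(4),'toolx yaw',np.degrees(np.arctan2(M[1,0],M[0,0])).round(2),'z',M[:,2].round(4),'F',o['ft_force'].round(1),'w',round(o['grip_width'],2))
E
python3 - <<'E'
from h import *
st()
for n in("scene","side"):
    f=np.load(n+"0.npz");p,d=f['p'],f['d'];W=world(n,d);hsv=cv2.cvtColor(p,cv2.COLOR_RGB2HSV);H,S=hsv[...,0].astype(int),hsv[...,1].astype(int)
    z=W[...,2]
    for nm,m in(("purple",(H>130)&(H<160)&(S>100)),("pink",(H>=165)&(S>60)&(S<150)),("grn",(H>45)&(H<78)&(S>130)&(z>.045)&(z<.08))):
        m=m&(d>0)&(z<.1)&(z>0)&(W[...,0]>.3)&(W[...,0]<.6)
        q=W[m];v,u=np.nonzero(m);print(n,nm,len(q),u.mean(),v.mean(),np.median(q,0).round(3) if len(q) else 0,'tester',tf(np.median(q,0)).round(3))
    if n=='side': cv2.imwrite("pics/btn.png",cv2.resize(p[160:215,365:430,::-1],None,fx=8,fy=8,interpolation=cv2.INTER_CUBIC))
    else: cv2.imwrite("pics/btn_s.png",cv2.resize(p[165:215,260:325,::-1],None,fx=8,fy=8,interpolation=cv2.INTER_CUBIC))
E
```

```text
0.6 world [ 0.1714 -0.6008  0.2063] tester [-0.4531 -0.7209] toolx yaw -8.03 z [-3.e-04  6.e-04 -1.e+00] F [-1.   0.3 -0.1] w 0.15
scene purple 56 374.6607142857143 247.16071428571428 [ 0.426 -0.069  0.034] tester [-0.275 -0.159]
scene pink 184 339.2826086956522 231.41847826086956 [ 0.463 -0.129  0.027] tester [-0.23  -0.214]
scene grn 83 290.27710843373495 180.81927710843374 [ 0.458 -0.301  0.065] tester [-0.211 -0.385]
side purple 159 399.4025157232704 250.83018867924528 [ 0.421 -0.067  0.032] tester [-0.28  -0.158]
side pink 212 386.0801886792453 231.95283018867926 [ 0.456 -0.128  0.022] tester [-0.237 -0.213]
side grn 2 398.0 173.0 [ 0.454 -0.306  0.067] tester [-0.215 -0.39 ]
```

View pics/btn.png

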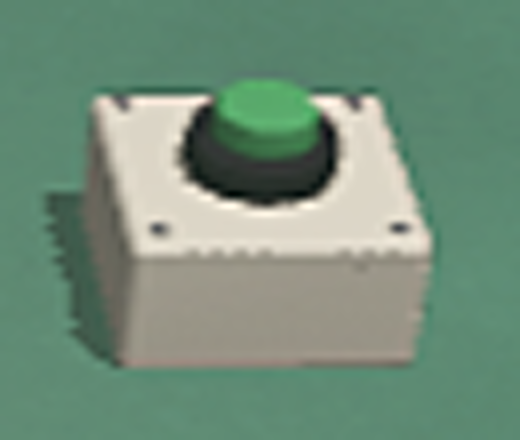

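View pics/btn_s.png

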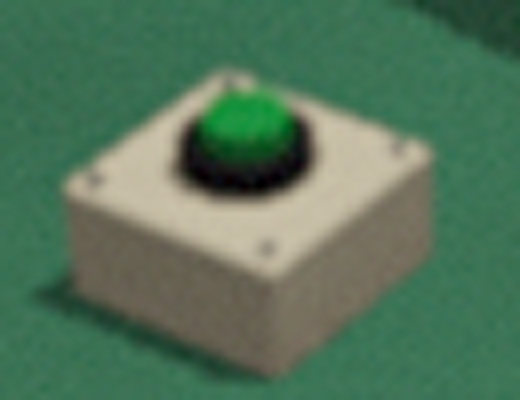

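>>> move_arm(deltas=[[0.018, -0.042, 0, 0, 0, 0, -1], [0.018, -0.042, 0, 0, 0, 0, -1], [0.018, -0.042, 0, 0, 0, 0, -1], [0.018, -0.042, 0, 0, 0, 0, -1], [0.018, -0.042, 0, 0, 0, 0, -1], [0.018, -0.042, 0, 0, 0, 0, -1], [0.018, -0.042, 0, 0, 0, 0, -1], [0.018, -0.042, 0, 0, 0, 0, -1], [0.018, -0.042, 0, 0, 0, 0, -1], [0.018, -0.042, 0, 0, 0, 0, -1]])

```text
clock: 1.85
position: [0.4092, -0.2092, 0.2068]
ee_rot: [0.998, -0.069, 0.0, 0.0]
ft_force: [-0.4, 0.2, 0.1]
grip_width: 0.004
```

>>> move_arm(deltas=[[0, -0.046, 0, 0, 0, 0, -1], [0, -0.046, 0, 0, 0, 0, -1], [0, -0.046, 0, 0, 0, 0, -1], [0, -0.046, 0, 0, 0, 0, -1], [0, -0.046, 0, 0, 0, 0, -1], [0, 0, 0, 0, 0, 0, -1], [0, 0, 0, 0, 0, 0, -1]])

```text
clock: 2.72
position: [0.4409, 0.0165, 0.2066]
ee_rot: [0.998, -0.07, -0.0, 0.0]
ft_force: [0.1, -0.1, -0.4]
grip_width: -0.004
```

```bash
python3 - <<'E'
from h import *
st()
print([plane("side",398.4,173,.067),plane("scene",290.9,179.75,.067)])
f=[np.load(n+"0.npz") for n in("side","scene")]
for n,g in zip(("side","scene"),f):
    W=world(n,g['d']);hsv=cv2.cvtColor(g['p'],cv2.COLOR_RGB2HSV)
    m=(abs(W[...,2]-.045)<.004)&(abs(W[...,0]-.455)<.08)&(abs(W[...,1]+.305)<.08)&(g['d']>0)
    print(n,m.sum(),cv2.minAreaRect((W[m][:,:2]*1000).astype(np.float32)))
p,d=viewer.camera("scene");cv2.imwrite("pics/s1.png",p[:,:,::-1])
E
```

```text
2.73 world [0.4409 0.0165 0.2066] tester [-0.2722 -0.072 ] toolx yaw -7.97 z [-3.e-04 -5.e-04 -1.e+00] F [ 0.1 -0.1 -0.4] w -0.0
[array([ 0.45259064, -0.30587619,  0.067     ]), array([ 0.45603772, -0.30090824,  0.067     ])]
side 526 ((452.91766357421875, -305.42724609375), (89.44837951660156, 91.65767669677734), 14.976754188537598)
scene 451 ((453.95965576171875, -305.416015625), (90.69874572753906, 90.82939147949219), 15.115494728088379)
```

View pics/s1.png

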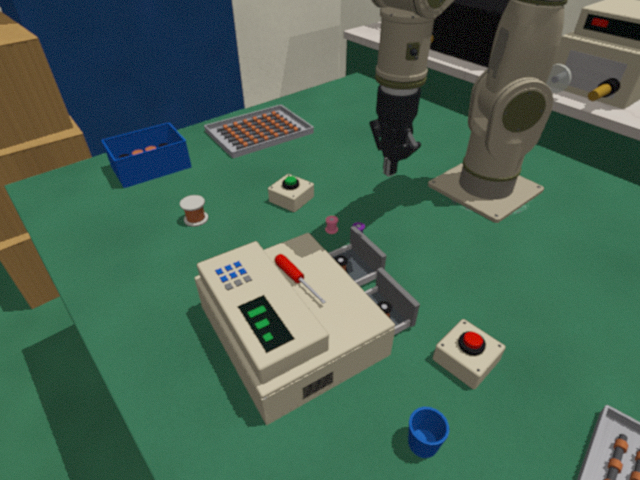

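>>> move_arm(deltas=[[0, 0, 0.033, 0, 0, 0, -1], [0, 0, 0.033, 0, 0, 0, -1], [0, 0, 0.034, 0, 0, 0, -1], [0, 0, 0.033, 0, 0, 0, -1], [0, 0, 0.031, 0, 0, 0, -1], [0, 0, 0, 0, 0, 0, -1], [0.003, 0, 0, 0, 0, 0, -1], [0.004, 0, 0, 0, 0, 0, -1], [0.003, 0, 0, 0, 0, 0, -1], [0.003, 0, 0, 0, 0, 0, -1]])

```text
clock: 4.03
position: [0.4544, 0.0153, 0.0431]
ee_rot: [0.998, -0.07, 0.0, 0.0]
ft_force: [0.1, 0.2, 0.0]
grip_width: 0.0
```

>>> move_arm(deltas=[[0.003, 0, 0, 0, 0, 0, -1], [0.003, 0, 0, 0, 0, 0, -1], [0.003, 0, 0, 0, 0, 0, -1], [0.003, 0, 0, 0, 0, 0, -1], [0.003, 0, 0, 0, 0, 0, -1]])

```text
clock: 4.65
position: [0.4686, 0.0133, 0.0426]
ee_rot: [0.998, -0.07, -0.0, 0.0]
ft_force: [-3.3, -0.3, 0.5]
grip_width: -0.001
```

```bash
python3 - <<'E'
from h import *
st()
p,d=viewer.camera("side");cv2.imwrite("pics/d1.png",p[:,:,::-1])
E
```

```text
4.65 world [0.4686 0.0133 0.0426] tester [-0.2444 -0.0714] toolx yaw -8.07 z [-7.e-04 -1.e-04 -1.e+00] F [-3.3 -0.3  0.5] w -0.0
```

View pics/d1.png

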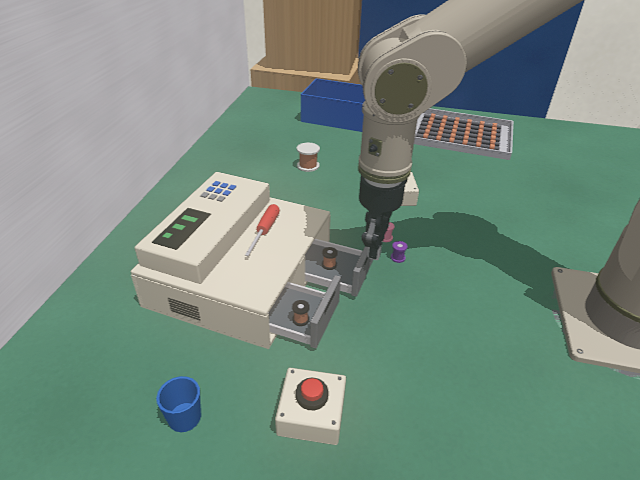

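>>> move_arm(deltas=[[0.003, 0, 0, 0, 0, 0, -1], [0.004, 0, 0, 0, 0, 0, -1], [0.005, 0, 0, 0, 0, 0, -1], [0.006, 0, 0, 0, 0, 0, -1], [0.006, 0, 0, 0, 0, 0, -1], [0.006, 0, 0, 0, 0, 0, -1], [0.006, 0, 0, 0, 0, 0, -1], [0.006, 0, 0, 0, 0, 0, -1], [0.006, 0, 0, 0, 0, 0, -1], [0.006, 0, 0, 0, 0, 0, -1]])

```text
clock: 5.95
position: [0.5226, 0.0056, 0.0427]
ee_rot: [0.998, -0.07, 0.0, 0.0]
ft_force: [-1.7, 2.6, -0.7]
grip_width: -0.004
```

>>> move_arm(deltas=[[0.006, 0, 0, 0, 0, 0, -1], [0.006, 0, 0, 0, 0, 0, -1], [0.005, 0, 0, 0, 0, 0, -1], [0.004, 0, 0, 0, 0, 0, -1], [0.004, 0, 0, 0, 0, 0, -1], [0.003, 0, 0, 0, 0, 0, -1], [0.003, 0, 0, 0, 0, 0, -1], [0.002, 0, 0, 0, 0, 0, -1]])

```text
clock: 6.95
position: [0.5551, 0.001, 0.0427]
ee_rot: [0.998, -0.071, 0.0, 0.0]
ft_force: [-1.8, 2.8, 0.3]
grip_width: 0.005
```

```bash
python3 - <<'E'
from h import *
st()
E
```

```text
6.95 world [0.5551 0.001  0.0427] tester [-0.157  -0.0716] toolx yaw -8.09 z [ 2.e-04 -0.e+00 -1.e+00] F [-1.8  2.8  0.3] w 0.01
```

>>> move_arm(deltas=[[0.0015, 0, 0, 0, 0, 0, -1], [0.0015, 0, 0, 0, 0, 0, -1], [0.0015, 0, 0, 0, 0, 0, -1], [0.001, 0, 0, 0, 0, 0, -1]])

```text
clock: 7.45
position: [0.5605, 0.0002, 0.0427]
ee_rot: [0.998, -0.071, 0.0, 0.0]
ft_force: [-3.0, 2.3, 1.0]
grip_width: 0.0
```

>>> move_arm(deltas=[[0.001, 0, 0, 0, 0, 0, -1], [0.001, 0, 0, 0, 0, 0, -1]])

```text
clock: 7.7
position: [0.5608, 0.0002, 0.0426]
ee_rot: [0.998, -0.07, -0.002, 0.0]
ft_force: [-12.7, 2.1, 10.4]
grip_width: 0.001
```

```bash
python3 - <<'E'
from h import *
st()
E
```

```text
7.7 world [5.608e-01 2.000e-04 4.260e-02] tester [-0.1512 -0.0716] toolx yaw -8.07 z [-3.3e-03 -4.0e-04 -1.0e+00] F [-12.7   2.1  10.4] w 0.0
```

>>> move_arm(deltas=[[-0.004, 0, 0, 0, 0, 0, -1], [-0.015, 0, 0, 0, 0, 0, -1], [-0.025, 0, 0, 0, 0, 0, -1], [-0.025, 0, 0, 0, 0, 0, -1], [-0.022, 0, 0, 0, 0, 0, -1], [0, 0, 0, 0, 0, 0, -1], [0, -0.035, 0, 0, 0, 0, -1], [0, -0.036, 0, 0, 0, 0, -1], [0, -0.035, 0, 0, 0, 0, -1], [0, -0.036, 0, 0, 0, 0, -1]])

```text
clock: 8.95
position: [0.4938, 0.1542, 0.0429]
ee_rot: [0.997, -0.071, 0.001, -0.0]
ft_force: [1.0, -0.2, -0.7]
grip_width: -0.001
```

>>> move_arm(deltas=[[0.002, 0, 0, 0, 0, 0, -1], [0.003, 0, 0, 0, 0, 0, -1], [0.003, 0, 0, 0, 0, 0, -1]])

```text
clock: 9.32
position: [0.5008, 0.1508, 0.0426]
ee_rot: [0.997, -0.071, 0.0, 0.0]
ft_force: [-0.1, 0.1, 0.3]
grip_width: 0.003
```

```bash
python3 - <<'E'
from h import *
st()
p,d=viewer.camera("side");cv2.imwrite("pics/d2.png",p[:,:,::-1])
E
```

```text
9.32 world [0.5008 0.1508 0.0426] tester [-0.2316  0.0693] toolx yaw -8.19 z [ 3.e-04 -6.e-04 -1.e+00] F [-0.1  0.1  0.3] w 0.0
```

View pics/d2.png

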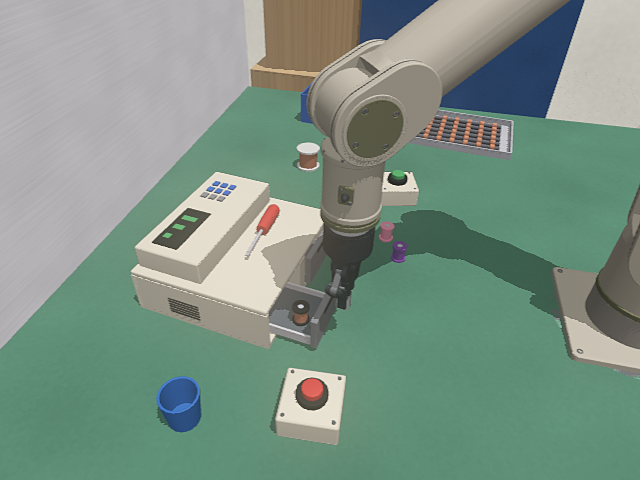

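>>> move_arm(deltas=[[0.003, 0, 0, 0, 0, 0, -1], [0.003, 0, 0, 0, 0, 0, -1], [0.003, 0, 0, 0, 0, 0, -1], [0.003, 0, 0, 0, 0, 0, -1], [0.003, 0, 0, 0, 0, 0, -1], [0.003, 0, 0, 0, 0, 0, -1], [0.004, 0, 0, 0, 0, 0, -1], [0.005, 0, 0, 0, 0, 0, -1], [0.006, 0, 0, 0, 0, 0, -1], [0.006, 0, 0, 0, 0, 0, -1]])

```text
clock: 10.62
position: [0.5391, 0.1468, 0.0426]
ee_rot: [0.998, -0.07, -0.0, -0.0]
ft_force: [-2.7, 0.5, 0.6]
grip_width: -0.002
```

>>> move_arm(deltas=[[0.006, 0, 0, 0, 0, 0, -1], [0.006, 0, 0, 0, 0, 0, -1], [0.006, 0, 0, 0, 0, 0, -1], [0.006, 0, 0, 0, 0, 0, -1], [0.005, 0, 0, 0, 0, 0, -1], [0.004, 0, 0, 0, 0, 0, -1], [0.003, 0, 0, 0, 0, 0, -1], [0.002, 0, 0, 0, 0, 0, -1]])

```text
clock: 11.62
position: [0.5765, 0.1414, 0.0427]
ee_rot: [0.998, -0.07, 0.0, 0.0]
ft_force: [-2.5, 2.4, -0.1]
grip_width: 0.001
```

```bash
python3 - <<'E'
from h import *
st()
E
```

```text
11.62 world [0.5765 0.1414 0.0427] tester [-0.1553  0.0705] toolx yaw -8.08 z [ 0. -0. -1.] F [-2.5  2.4 -0.1] w 0.0
```

>>> move_arm(deltas=[[0.0015, 0, 0, 0, 0, 0, -1], [0.0015, 0, 0, 0, 0, 0, -1], [0.001, 0, 0, 0, 0, 0, -1], [0.001, 0, 0, 0, 0, 0, -1]])

```text
clock: 12.12
position: [0.5802, 0.1408, 0.0426]
ee_rot: [0.998, -0.07, -0.001, 0.0]
ft_force: [-10.8, 1.9, 7.1]
grip_width: 0.001
```

>>> move_arm(deltas=[[-0.004, 0, 0, 0, 0, 0, -1], [-0.015, 0, 0, 0, 0, 0, -1], [-0.022, 0, 0, 0, 0, 0, -1], [-0.022, 0, 0, 0, 0, 0, -1], [0, 0, -0.04, 0, 0, 0, -1], [0, 0, -0.04, 0, 0, 0, -1], [0, 0, -0.03, 0, 0, 0, -1], [0, 0.04, 0, 0, 0, 0, -1], [0, 0.05, 0, 0, 0, 0, -1], [0, 0.05, 0, 0, 0, 0, -1]])

```text
clock: 13.38
position: [0.4983, 0.0095, 0.1528]
ee_rot: [0.998, -0.07, 0.0, 0.0]
ft_force: [1.1, -1.0, -1.0]
grip_width: -0.004
```

>>> move_arm(deltas=[[0, 0.053, 0, 0, 0, 0, -1], [0, 0.053, 0, 0, 0, 0, -1], [0, 0.053, 0, 0, 0, 0, -1], [0, 0.053, 0, 0, 0, 0, -1], [0, 0.053, 0, 0, 0, 0, -1], [0, 0.054, 0, 0, 0, 0, -1], [0, 0, 0, 0, 0, 0, -1], [0, 0, 0, 0, 0, 0, -1]])

```text
clock: 14.38
position: [0.4542, -0.304, 0.1526]
ee_rot: [0.998, -0.07, 0.0, -0.0]
ft_force: [0.6, 1.1, -0.4]
grip_width: 0.001
```

```bash
python3 - <<'E'
from h import *
st()
for n in("side","scene"):
    p,d=viewer.camera(n);cv2.imwrite(f"pics/{n}3.png",p[:,:,::-1])
    W=world(n,d);z=W[...,2];hsv=cv2.cvtColor(p,cv2.COLOR_RGB2HSV)
    T=(W[...,:2]-O)@np.stack([ex,ey],1)
    for s in(1,-1):
        m=(d>0)&(abs(z-.0745)<.005)&(T[...,0]<-.12)&(T[...,0]>-.26)&(abs(T[...,1]-s*.07)<.05)
        print(n,s,m.sum(),T[m].min(0) if m.any() else 0,np.median(T[m],0) if m.any() else 0)
E
```

```text
14.38 world [ 0.4542 -0.304   0.1526] tester [-0.2144 -0.3876] toolx yaw -8.07 z [ 1.e-04  2.e-04 -1.e+00] F [ 0.6  1.1 -0.4] w 0.0
side 1 345 [-0.14329273  0.02052855] [-0.1375494   0.07284388]
side -1 241 [-0.14246046 -0.1190101 ] [-0.13715268 -0.06617933]
scene 1 86 [-0.14243407  0.02001262] [-0.13864921  0.073412  ]
scene -1 65 [-0.14129277 -0.11711478] [-0.13816969 -0.06793731]
```

View pics/side3.png

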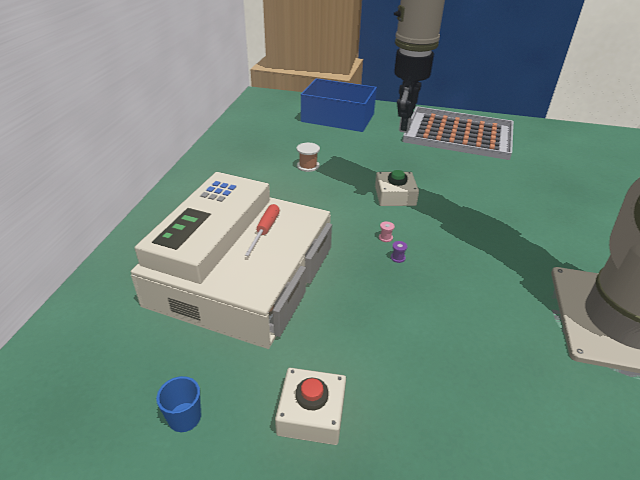

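View pics/scene3.png

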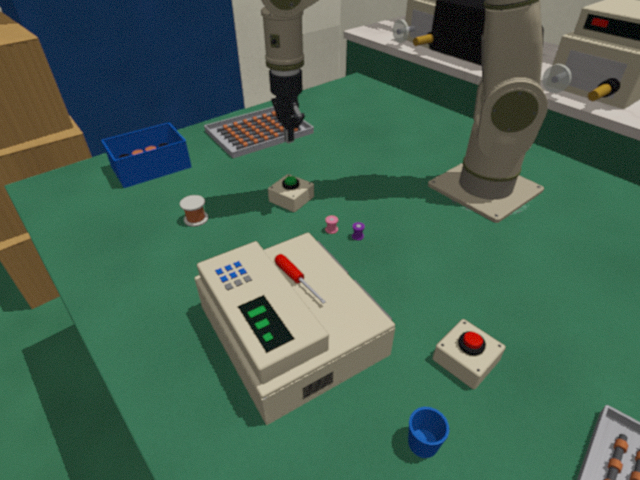

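Both drawer fronts measure at x = -142 mm (home), and the gripper is over the green button. Next I descend and press.

>>> move_arm(deltas=[[0, 0.0015, 0.03, 0, 0, 0, -1], [0, 0, 0.03, 0, 0, 0, -1], [0, 0, 0.018, 0, 0, 0, -1], [0, 0, 0, 0, 0, 0, -1], [0, 0, 0.003, 0, 0, 0, -1], [0, 0, 0.003, 0, 0, 0, -1], [0, 0, 0.002, 0, 0, 0, -1]])

```text
clock: 15.35
position: [0.4544, -0.3066, 0.0671]
ee_rot: [0.998, -0.071, 0.0, 0.0]
ft_force: [-0.3, -0.5, 0.3]
grip_width: -0.001
```

>>> move_arm(deltas=[[0, 0, 0.002, 0, 0, 0, -1], [0, 0, 0.002, 0, 0, 0, -1], [0, 0, 0.001, 0, 0, 0, -1], [0, 0, 0.001, 0, 0, 0, -1]])

```text
clock: 15.85
position: [0.4542, -0.3064, 0.0607]
ee_rot: [0.998, -0.071, 0.0, 0.0]
ft_force: [0.1, 0.8, 0.1]
grip_width: 0.002
```

```bash
python3 - <<'E'
from h import *
st()
for n,b in(("side",(130,215,360,460)),("scene",(130,215,240,340))):
    p,d=viewer.camera(n);cv2.imwrite(f"pics/{n}4.png",cv2.resize(p[b[0]:b[1],b[2]:b[3],::-1],None,fx=6,fy=6,interpolation=cv2.INTER_CUBIC))
E
```

```text
15.85 world [ 0.4542 -0.3064  0.0607] tester [-0.2141 -0.39  ] toolx yaw -8.09 z [ 1.e-04 -1.e-04 -1.e+00] F [0.1 0.8 0.1] w 0.0
```

View pics/side4.png

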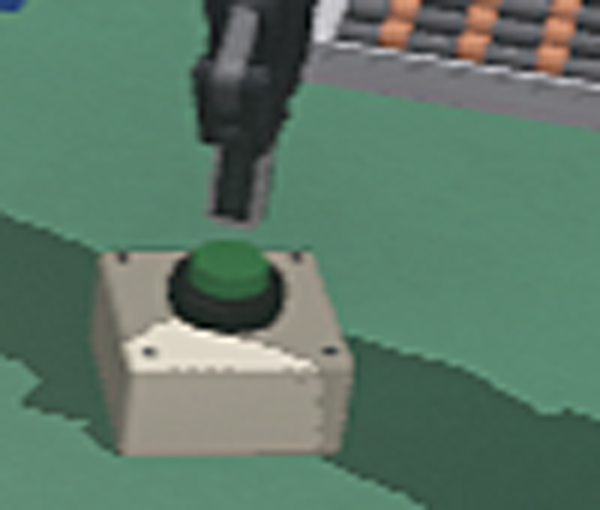

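View pics/scene4.png

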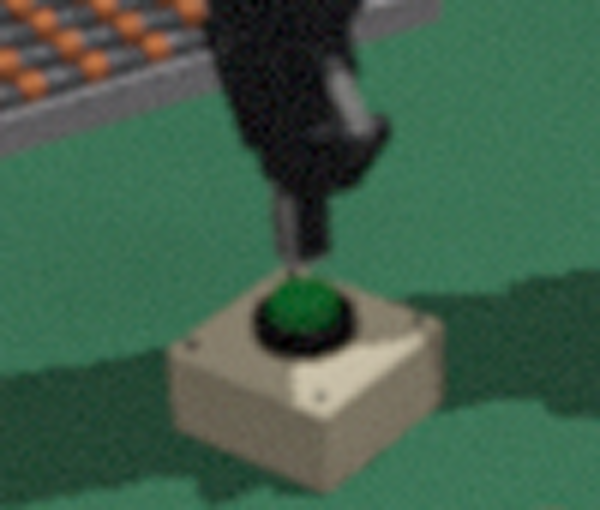

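```bash
python3 - <<'E'
from h import *
for n in("side","scene"):
    p,d=viewer.camera(n);W=world(n,d)
    m=(d>0)&(np.linalg.norm(W[...,:2]-[.4542,-.3064],axis=-1)<.06)&(W[...,2]>.071)&(W[...,2]<.2)
    q=W[m];print(n,m.sum(),'minz',np.percentile(q[:,2],[0,1,3,10]).round(4))
    lo=q[q[:,2]<np.percentile(q[:,2],10)];print(np.percentile(lo,[0,50,100],axis=0).round(4))
    c=viewer.calibration(n);X=c['R']@np.array([.4542,-.3064,.0607])+c['t'];print('proj tcp',c['fx']*X[0]/X[2]+c['cx'],c['fy']*X[1]/X[2]+c['cy'])
E
```

```text
side 595 minz [0.0848 0.0881 0.0929 0.1048]
[[ 0.4415 -0.3134  0.0848]
 [ 0.452  -0.2975  0.097 ]
 [ 0.4645 -0.2873  0.1046]]
proj tcp 397.42691036463333 175.07426901396872
scene 663 minz [0.0851 0.0877 0.0948 0.1092]
[[ 0.4428 -0.3119  0.0851]
 [ 0.46   -0.2972  0.0992]
 [ 0.4658 -0.2899  0.1092]]
proj tcp 290.32647796761086 180.65242659474467
```

The images and depth agree with each other, but not with the reported TCP: the actual fingertips sit at z≈0.085, about 24 mm higher than reported, and the button is untouched. I'll go on down, using the force and pictures as the guide.

>>> move_arm(deltas=[[0, 0, 0.004, 0, 0, 0, -1], [0, 0, 0.004, 0, 0, 0, -1], [0, 0, 0.004, 0, 0, 0, -1], [0, 0, 0.003, 0, 0, 0, -1], [0, 0, 0, 0, 0, 0, -1]])

```text
clock: 16.68
position: [0.454, -0.3063, 0.0454]
ee_rot: [0.998, -0.07, -0.0, -0.0]
ft_force: [-0.1, -0.3, 0.8]
grip_width: 0.002
```

```bash
python3 - <<'E'
from h import *
st()
for n,b in(("side",(130,215,360,460)),("scene",(130,215,240,340))):
    p,d=viewer.camera(n);cv2.imwrite(f"pics/{n}5.png",cv2.resize(p[b[0]:b[1],b[2]:b[3],::-1],None,fx=6,fy=6,interpolation=cv2.INTER_CUBIC))
E
```

```text
16.68 world [ 0.454  -0.3063  0.0454] tester [-0.2143 -0.3899] toolx yaw -8.08 z [-4.e-04  2.e-04 -1.e+00] F [-0.1 -0.3  0.8] w 0.0
```

View pics/side5.png

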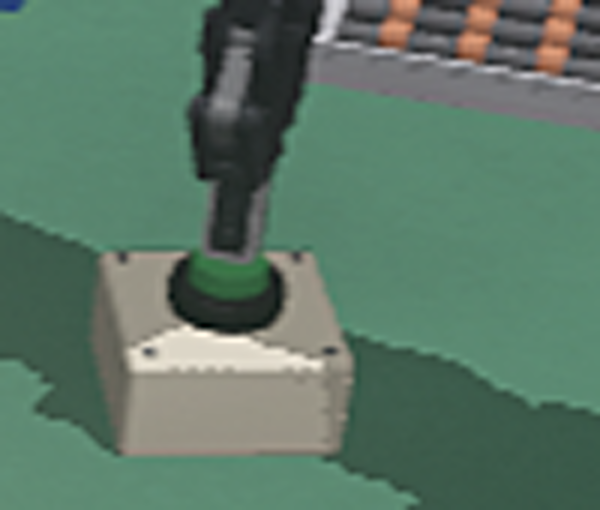

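View pics/scene5.png

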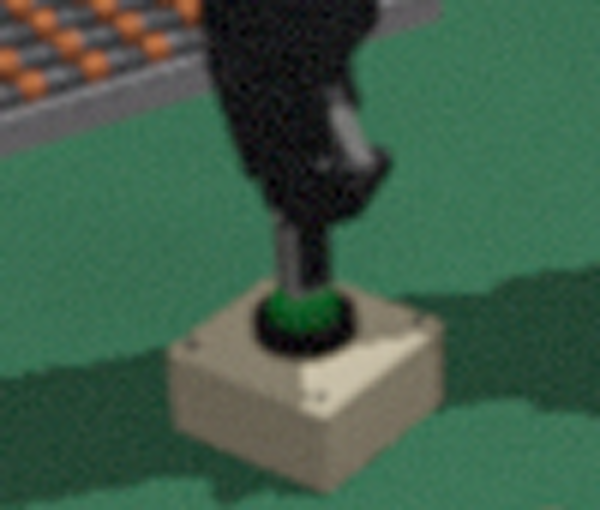

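Tip is just above the button and roughly centred on it in both views. I continue down in small steps.

>>> move_arm(deltas=[[0, 0, 0.002, 0, 0, 0, -1], [0, 0, 0.002, 0, 0, 0, -1], [0, 0, 0.002, 0, 0, 0, -1]])

```text
clock: 17.15
position: [0.4542, -0.3065, 0.0398]
ee_rot: [0.998, -0.071, 0.0, 0.0]
ft_force: [-0.0, 0.6, 3.5]
grip_width: 0.002
```

>>> move_arm(deltas=[[0, 0, 0.0015, 0, 0, 0, -1], [0, 0, 0.0015, 0, 0, 0, -1]])

```text
clock: 17.4
position: [0.4543, -0.3065, 0.0369]
ee_rot: [0.998, -0.07, 0.0, 0.0]
ft_force: [-1.1, 0.2, 4.9]
grip_width: 0.0
```

>>> move_arm(deltas=[[0, 0, 0.001, 0, 0, 0, -1], [0, 0, 0.001, 0, 0, 0, -1]])

```text
clock: 17.65
position: [0.4544, -0.3066, 0.0362]
ee_rot: [0.998, -0.07, 0.0, 0.0]
ft_force: [-8.6, 4.6, 25.8]
grip_width: 0.002
```

Hard stop reached (26 N), so the button is fully down. Now I lift off.

>>> move_arm(deltas=[[0, 0, -0.003, 0, 0, 0, -1], [0, 0, -0.006, 0, 0, 0, -1], [0, 0, -0.02, 0, 0, 0, -1], [0, 0, -0.04, 0, 0, 0, -1], [0, 0, -0.05, 0, 0, 0, -1], [-0.01, 0.05, -0.01, 0, 0, 0, -1], [-0.01, 0.05, 0, 0, 0, 0, -1], [0, 0.05, 0, 0, 0, 0, -1], [0, 0, 0, 0, 0, 0, -1], [0, 0, 0, 0, 0, 0, -1]])

```text
clock: 18.9
position: [0.4134, -0.4514, 0.1633]
ee_rot: [0.998, -0.07, -0.0, -0.001]
ft_force: [-0.5, 0.7, -0.3]
grip_width: -0.002
```

```bash
python3 - <<'E'
from h import *
st()
for n in("side","scene"):
    p,d=viewer.camera(n);cv2.imwrite(f"pics/{n}6.png",p[:,:,::-1])
    W=world(n,d);z=W[...,2];T=(W[...,:2]-O)@np.stack([ex,ey],1)
    for s in(1,-1):
        m=(d>0)&(abs(z-.0745)<.005)&(T[...,0]<-.12)&(T[...,0]>-.26)&(abs(T[...,1]-s*.07)<.05)
        print(n,s,m.sum(),T[m].min(0).round(4))
    m=(d>0)&(np.linalg.norm(W[...,:2]-[.4535,-.3054],axis=-1)<.014);print('green top z',np.percentile(z[m],[50,90]).round(4))
E
```

```text
18.9 world [ 0.4134 -0.4514  0.1633] tester [-0.2343 -0.5392] toolx yaw -8.07 z [-2.0e-04  1.2e-03 -1.0e+00] F [-0.5  0.7 -0.3] w -0.0
side 1 347 [-0.1435  0.0209]
side -1 241 [-0.1429 -0.1192]
green top z [0.066  0.0684]
scene 1 85 [-0.142   0.0213]
scene -1 65 [-0.141  -0.1184]
green top z [0.066  0.0681]
```

View pics/side6.png

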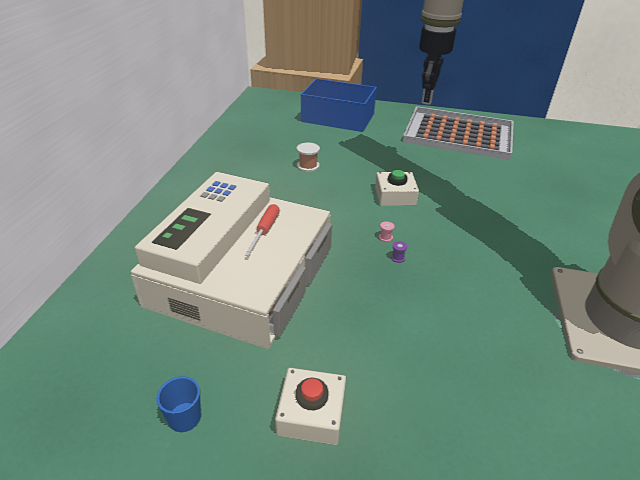

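```bash
python3 -c "
from workcell import manip;print(manip.hand_in())"
```

```text
the job is handed in; nothing more can be done
None
```

I pushed both drawers home with the shut fingertips at 50 mm/s or less, right one first. I then pressed the green button to its hard stop (about 26 N), lifted clear and handed in at about 19 s.

**Last checks:**
- **Drawers:** both fronts measure 141 to 143.5 mm in front of the tester's centre in both cameras, against 142 mm when home.
- **Buttons:** the green button's top reads 66 to 68 mm, so it is up again. The red button was never touched.
- **Loose items:** the spool, cup and screwdriver look unmoved in the final side view. I judged this by eye, not by measurement.
- **Contact:** the arm was clear of everything and the force reading was near zero.

**Disagreement:** in depth and pictures the fingertips were about 24 mm higher than the reported TCP height. My first descent therefore stopped short of the button, and I did the press by picture and force instead.

**Not confirmed:** the coils are hidden inside the closed drawers, so I couldn't see whether they are still standing. They were upright in the views taken while their drawers were still open, and the pushes were slow.

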